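Clear up the kitting bench: full cartons, empty cartons, pliers

TASK

Clear up after the kitting job: lift each of the three look-alike white cartons to feel whether it still holds parts, then stand the full ones in the smooth-walled stock tray and the empty ones in the slatted crate, upright on the same narrow side they stand on now. Lay the pliers flat in the long low tool tray, and leave the bottle, the multimeter and the tin as they are.

Things in the scene. Friction and masses are not known exactly. Their poses are not given: they have to be found in the camera images.
- carton_a: One of three look-alike closed white cardboard cartons, each standing on a long narrow side: 105 mm long (its x), 48 mm wide (its y, the way to grip it), 72 mm high (its z, up). Origin at the centre of its underside. It may be full of heavy metal parts (0.40 to 0.65 kg in all) or empty (under 0.1 kg); nothing shows it from outside, and any carton may be either. It stands loose.
- carton_b: One of three look-alike closed white cardboard cartons, each standing on a long narrow side: 105 mm long (its x), 48 mm wide (its y, the way to grip it), 72 mm high (its z, up). Origin at the centre of its underside. It may be full of heavy metal parts (0.40 to 0.65 kg in all) or empty (under 0.1 kg); nothing shows it from outside, and any carton may be either. It stands loose.
- carton_c: One of three look-alike closed white cardboard cartons, each standing on a long narrow side: 105 mm long (its x), 48 mm wide (its y, the way to grip it), 72 mm high (its z, up). Origin at the centre of its underside. It may be full of heavy metal parts (0.40 to 0.65 kg in all) or empty (under 0.1 kg); nothing shows it from outside, and any carton may be either. It stands loose.
- pliers: Long-nose pliers lying flat on the bench, 167 mm long (their y), 45 mm wide over the handles (their x), 13 mm thick (z up), 0.16 kg. Origin at the middle of the length and width, on the underside. Handles towards +y (from y = -5 to 83 mm, both 12 mm thick), jaws towards -y. Loose.
- stock_tray: Stock tray: grey plastic tray with closed, smooth walls and a blank card on its front, fixed to the bench, 170 mm (x) by 220 mm (y), 41 mm high, walls 5 mm, floor 5 mm thick. Origin at the centre of its underside, z up. It stands on one side of the bench, left or right, and the crate on the other.
- crate: Crate for empties: plywood crate with slatted walls (gaps between the slats), fixed to the bench, 170 mm (x) by 220 mm (y), 50 mm high, walls 6 mm, floor 6 mm thick. Origin at the centre of its underside, z up. On the other side of the bench than the stock tray, left or right.
- tool_tray: Tool tray: long, low dark steel tray with a black mat inside, fixed at the back of the bench, 140 mm (x) by 240 mm (y), 25 mm high, walls 4 mm, floor with mat 5 mm. Origin at the centre of its underside, z up, its length along its y.
- bottle: Bystander: small white screw-cap bottle, diameter 40 mm, 80 mm high, standing loose. Origin at the centre of its underside.
- multimeter: Bystander: hand-held multimeter lying face up, loose, 140 mm (its x) by 68 mm (its y), 43 mm high. Origin at the centre of its underside.
- tin: Bystander: white lidded tin, diameter 70 mm, 102 mm high, standing loose at the back. Origin at the centre of its underside.

How it is judged:
At the end, for the whole second after the job is handed in: Each full carton (over 2 N on the floor) in the stock tray, each empty one in the crate: on its floor within 7 mm, within 55 mm (x) and 82 mm (y) of centre, within 0.15 rad of upright. Pliers flat on the tool tray's floor, within 52 mm (x) and 45 mm (y) of centre. All at rest (((x of carton_a in the frame of stock_tray between -0.055 and 0.055 m and y of carton_a in the frame of stock_tray between -0.082 and 0.082 m and z of carton_a in the frame of stock_tray between 0 and 0.012 m and contact force between carton_a and stock_tray above 2 N) or (x of carton_a in the frame of crate between -0.055 and 0.055 m and y of carton_a in the frame of crate between -0.082 and 0.082 m and z of carton_a in the frame of crate between 0 and 0.013 m and contact force between carton_a and crate below 2 N)) and angle between each of carton_a, carton_b, carton_c, pliers's own z axis and vertical below 0.15 rad and linear speed of each of carton_a, carton_b, carton_c, pliers below 0.02 m/s and ((x of carton_b in the frame of stock_tray between -0.055 and 0.055 m and y of carton_b in the frame of stock_tray between -0.082 and 0.082 m and z of carton_b in the frame of stock_tray between 0 and 0.012 m and contact force between carton_b and stock_tray above 2 N) or (x of carton_b in the frame of crate between -0.055 and 0.055 m and y of carton_b in the frame of crate between -0.082 and 0.082 m and z of carton_b in the frame of crate between 0 and 0.013 m and contact force between carton_b and crate below 2 N)) and ((x of carton_c in the frame of stock_tray between -0.055 and 0.055 m and y of carton_c in the frame of stock_tray between -0.082 and 0.082 m and z of carton_c in the frame of stock_tray between 0 and 0.012 m and contact force between carton_c and stock_tray above 2 N) or (x of carton_c in the frame of crate between -0.055 and 0.055 m and y of carton_c in the frame of crate between -0.082 and 0.082 m and z of carton_c in the frame of crate between 0 and 0.013 m and contact force between carton_c and crate below 2 N)) and x of pliers in the frame of tool_tray between -0.052 and 0.052 m and y of pliers in the frame of tool_tray between -0.045 and 0.045 m and z of pliers in the frame of tool_tray below 0.012 m); the robot touches nothing.
It fails at once if the bottle is moved by more than 30 mm or tipped over (distance of bottle from where it was at the start of the episode above 0.03 m or angle between bottle's own z axis and vertical above 0.5 rad).
It fails at once if the multimeter is moved by more than 30 mm or tipped over (distance of multimeter from where it was at the start of the episode above 0.03 m or angle between multimeter's own z axis and vertical above 0.5 rad).
It fails at once if the tin is moved by more than 30 mm or tipped over (distance of tin from where it was at the start of the episode above 0.03 m or angle between tin's own z axis and vertical above 0.5 rad).
It also fails if it takes over 72 s, if anything falls off the work surface, if the arm or the gripper's body presses on something with over 40 N, if the wrist force passes 120 N, or if a joint passes its speed limit or range.

ROBOT

A 7-joint arm with a two-finger parallel gripper is mounted at the origin on a cart in front of the work surface, level with it; the furniture and walls round the work are solid. World frame = base frame: x ahead of the robot, y to its left, z up, the work surface at z = 0. Lengths are in m, angles in rad, forces in N, time in s.
With the tool pointing down it reaches from about 0.425 to 0.875 m from the base axis. Payload 8.4 kg.
Tool frame: the origin (TCP) lies midway between the tips of the shut fingers; the grasp point (between the pads) lies 19 mm behind it; z points along the fingers, y is the line along which they close (so a half turn about z gives the same grasp; the last joint's range is limited). The gripper opens to 87 mm and grips with 3 to 60 N. Pads are 19 mm wide; open, the fingers measure 117 mm over their backs; the gripper's body (75 mm by 190 mm) begins 51 mm behind the grasp point.
Start: joints at [-1.21, 0.333, 0.04, 1.465, -0.013, 1.343, -0.059], TCP at [0.288, 0.582, 0.2] pointing down, gripper open.
Joint ranges: [-2.58, 2.58], [-0.38, 2.09], [-1.3, 1.39], [0.25, 2.4], [-1.5, 4.64], [0.08, 2.09], [-2.65, 2.65]. Speed limits (rad/s): [2.22, 2.22, 2.79, 2.79, 3.14, 3.14, 3.14].

INTERFACE

Orientations are given as [roll, pitch, yaw] about the fixed x, y, z axes, in that order (R = Rz(yaw) Ry(pitch) Rx(roll)).
In Python, from cell import get_state, camera, camera_params, finish_job gives the robot as it stands. The module is installed in compiled form; this text tells all that it offers.
- The arm moves only by the tool drive_tool, never from a script. Its argument "motion" is a list that holds one entry, the list of rows, each a list of 6 numbers: the shift along the tool's x, y, z in units of 50 mm (1.0 is 50 mm), then the turn, a rotation vector about the tool's x, y, z in units of 6 degrees (1.0 is 6 degrees). A call has 1 to 12 rows; each row shifts and turns the commanded pose from where the row before left it, along the tool's axes as they then stand; what a row does not reach is not made up. A row lasts 1/10 s, in which the tool goes at most 50 mm and 8.59 degrees, less where a joint would pass 70% of its speed; a pose out of reach is approached as far as the arm can. A call is refused whole if a number of a shift passes 1 or a number of a turn 1, either way. A call with a gripper value outside its range is refused whole. "jaw" is the opening, from 0 (shut) to 1 (fully open), set as the call begins (left out, the last holds). The fingers move at their own pace and stop on an object; "squeeze" is the grip in N (left out, the last holds). Time passes only in rows, so rows that do not move let the fingers close. It gives the time, the measured TCP pose, the force, the opening and the grip force at its end, in the units of the state.
- get_state(): the state, without advancing time (a new reading comes with each control period).
- camera(name): name is "scene" or "side" or "wrist"; returns (picture, depth): 420x560x3 uint8, blue, green, red; 420x560 float32, m along the optical axis (not along the pixel's ray), 0 where there is no reading.
- camera_params(name): a dict with "K" (3x3 intrinsics, pixels), "rvec" (rotation vector, rad) and "tvec" (3), from world to camera coordinates, as OpenCV has them; the wrist camera has in their place "mount" (4x4, takes a point from camera to tool coordinates, whose origin is the TCP and whose axes are the flange's). Camera axes: x right, y down, z forward; pixel columns grow to the right and rows downward; lengths in m; the calibration is good to about 2 mm. A picture is of the moment at which its call begins: read the wrist's pose just before it. camera_params takes no time and is no camera call.
- finish_job(): hands the job in; it is judged then, once.
The state is a dict: "clock": time; "q": joint angles; "dq": joint speeds; "joint_efforts": joint torques, N m; "position": TCP position; "eef_rot": TCP orientation; "contact_force": force on the tool from outside, world axes, zero at the start; "moment": the same for the moment, N m; "finger_gap": finger opening in m; "gripper_force": force on a finger pad.
Only numpy, scipy, OpenCV 4.12 (cv2) and the standard library are available. Lean on these libraries where they do the work, as an engineer would, in place of code of your own. Each camera call takes 0.05 s, during which the arm holds its last target. There are 200 camera calls.

## Working session

There is one attempt and no reset: what is moved stays moved. The work goes in short steps, Python scripts to look and compute and a tool call to move; the robot and the scene stay as the last step left them, time stands still between calls to the robot, and variables do not carry over. Pictures are saved under pics/ and viewed, at most 10 in all, crops included, and the job is handed in when it is done.

Besides the shell and the picture viewer there is one more tool, called after "Call:" by a JSON object that holds its "name" and its "arguments". drive_tool: Moves the arm, as the interface text tells. Its arguments: {"type":"object","properties":{"motion":{"type":"array","items":{"type":"array","items":{"type":"array","items":{"type":"number"}}}},"jaw":{"type":"number"},"squeeze":{"type":"number"}},"required":["motion"]}

```bash
mkdir -p pics
cat > h.py <<'E'
import numpy as np, cv2
from cell import *
from scipy.spatial.transform import Rotation as R
def T(name):
    p=camera_params(name); K=np.array(p["K"],float)
    if name=="wrist":
        s=get_state(); M=np.eye(4); M[:3,:3]=R.from_euler('xyz',s["eef_rot"]).as_matrix(); M[:3,3]=s["position"]
        return K, M@np.array(p["mount"])
    M=np.eye(4); M[:3,:3]=cv2.Rodrigues(np.array(p["rvec"],float))[0]; M[:3,3]=np.ravel(p["tvec"])
    return K, np.linalg.inv(M)
def cloud(name):
    K,M=T(name); im,d=camera(name)
    v,u=np.mgrid[:420,:560]
    P=np.stack([(u-K[0,2])/K[0,0]*d,(v-K[1,2])/K[1,1]*d,d,np.ones_like(d)],-1)@M.T
    P=P[...,:3]; P[d<=0]=np.nan
    return im,P
def ray(name,uv,z):
    K,M=T(name); r=M[:3,:3]@(np.linalg.inv(K)@[uv[0],uv[1],1]); o=M[:3,3]
    return o+r*(z-o[2])/r[2]
E
python3 - <<'E'
from h import *
print(get_state())
for n in("scene","side","wrist"):
    K,M=T(n); print(n,M.round(3).tolist(),K[0,0])
    im,P=cloud(n); cv2.imwrite(f"pics/{n}0.png",im); np.savez(f"{n}0.npz",im=im,P=P)
E
```

```text
{'clock': 0.0, 'q': array([-1.21021016,  0.33388715,  0.03988091,  1.46627896, -0.01338867,
        1.34329883, -0.05851274]), 'dq': array([-0.00078908, -0.0013037 , -0.00044352,  0.0004134 , -0.00083358,
        0.00031225, -0.00045849]), 'joint_efforts': array([-5.57532603e-04, -6.56353068e+01,  1.33506730e+00, -4.03811932e+01,
       -5.97132440e-02,  4.42898856e-02,  1.55717044e-04]), 'position': array([0.28825258, 0.58202106, 0.198871  ]), 'eef_rot': array([-3.13999085e+00,  1.21667042e-04,  2.68177237e+00]), 'contact_force': array([ 0.45542012, -0.49928556,  0.23012097]), 'moment': array([ 0.01582671, -0.01453992,  0.06613068]), 'gripper_force': 0.0, 'finger_gap': 0.0870357622237968}
scene [[0.565, -0.588, 0.578, -0.385], [-0.825, -0.416, 0.382, -0.755], [0.016, -0.693, -0.721, 1.3], [0.0, 0.0, 0.0, 1.0]] 524.2312522758197
side [[0.725, -0.498, 0.476, -0.153], [-0.689, -0.506, 0.519, -0.926], [-0.018, -0.704, -0.71, 1.206], [0.0, 0.0, 0.0, 1.0]] 500.8732322922339
wrist [[0.444, 0.862, 0.243, 0.223], [0.896, -0.427, -0.123, 0.617], [-0.002, 0.272, -0.962, 0.385], [0.0, 0.0, 0.0, 1.0]] 343.95295262800386
```

View pics/scene0.png

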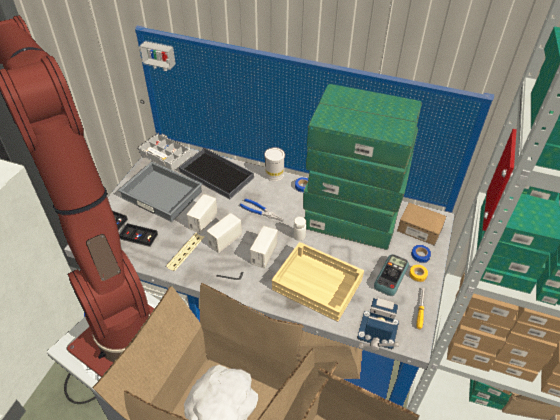

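View pics/side0.png

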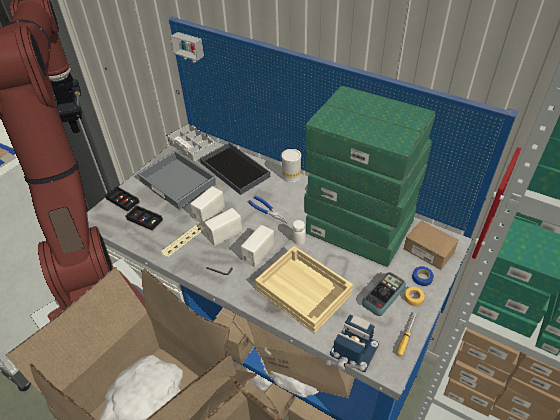

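The scene picture shows the stock tray at (160,190) on the left, the tool tray at (215,172), and cartons at (201,212), (224,232) and (264,247). The pliers are at (262,210), the bottle at (300,228), the tin at (274,163), the crate at (318,280) and the multimeter at (393,270), with a green box stack behind. The side view agrees. Next I measure everything from both views.

```bash
cat > meas.py <<'E'
from h import *
for n in("scene","side"):
    f=np.load(f"{n}0.npz"); im,P=f["im"],f["P"]; X,Y,Z=P[...,0],P[...,1],P[...,2]
    hsv=cv2.cvtColor(im,cv2.COLOR_BGR2HSV).astype(int); H,S,V=hsv[...,0],hsv[...,1],hsv[...,2]
    def comps(name,m,zt,amin):
        m=(np.nan_to_num(m)>0).astype(np.uint8)
        k,l,st,c=cv2.connectedComponentsWithStats(m)
        for i in range(1,k):
            if st[i,4]<amin: continue
            v,u=np.where(l==i); zz=np.nanmedian(Z[l==i]); 
            Q=np.array([ray(n,(a,b),zz) for a,b in zip(u,v)])[:,:2]
            (cx,cy),(w,h),a=cv2.minAreaRect((Q*1000).astype(np.float32))
            print(n,name,"px",c[i].round(),"z %.4f"%zz,"ctr",round(cx,1),round(cy,1),"size",round(w),round(h),"ang",round(a,1))
    desk=(X>0.2)&(X<1.1)&(abs(Y)<.75)
    print(n,"bench z",np.nanmedian(Z[desk&(abs(Z)<.02)]))
    comps("whitetop",desk&(S<60)&(V>150)&(Z>.066)&(Z<.078),.072,80)
    comps("whitetall",desk&(S<60)&(V>150)&(Z>.0785)&(Z<.11),.08,15)
    comps("blue",desk&(H>95)&(H<125)&(S>120)&(Z<.03)&(Z>-.01),0,40)
    comps("cratetop",desk&(H>12)&(H<32)&(S>50)&(Z>.044)&(Z<.056),.05,100)
    comps("cratefloor",desk&(H>12)&(H<32)&(S>50)&(Z>.001)&(Z<.012),.05,150)
    comps("traytop",desk&(Y>.1)&(Z>.036)&(Z<.046)&(S<90)&(V<190),.041,40)
    comps("trayfloor",desk&(Y>.1)&(Z>.0025)&(Z<.009)&(S<90)&(V<130),.041,200)
    comps("dark25",desk&(Z>.020)&(Z<.030)&(V<90),.025,40)
    comps("meter",desk&(Z>.033)&(Z<.05)&(Y<-.2),.043,40)
    comps("high",desk&(Z>.11)&(X>.4),.1,60)
E
python3 meas.py
python3 - <<'E'
from h import *
f=np.load("scene0.npz"); g=np.load("side0.npz")
W=np.zeros((560,800,3),np.uint8)
for s in (g,f):
    P=s["P"].reshape(-1,3); c=s["im"].reshape(-1,3); o=np.argsort(np.nan_to_num(P[:,2])); P=P[o];c=c[o]
    k=(P[:,2]>-.02)&(P[:,2]<.2)
    u=((.6-P[k,1])/1.2*800); v=((1.05-P[k,0])/1.2*800)
    ok=(u>=1)&(u<799)&(v>=1)&(v<559)
    for a,b,cc in zip(u[ok].astype(int),v[ok].astype(int),c[k][ok]): W[b-1:b+2,a-1:a+2]=cc
cv2.imwrite("pics/top.png",W)
E
```

```text
scene bench z -0.0007201601734776464
scene whitetop px [201. 207.] z 0.0697 ctr 459.8 120.6 size 109 51 ang 9.1
scene whitetop px [223. 226.] z 0.0699 ctr 436.7 8.3 size 51 106 ang 82.1
scene whitetop px [263. 240.] z 0.0699 ctr 460.2 -129.6 size 111 50 ang 12.6
scene whitetall px [118. 104.] z 0.0930 ctr 684.9 735.2 size 60 37 ang 54.7
scene whitetall px [138. 109.] z 0.0930 ctr 709.7 649.5 size 47 63 ang 22.5
scene whitetall px [275. 155.] z 0.0964 ctr 781.5 53.8 size 87 68 ang 35.5
scene whitetall px [ 27. 179.] z 0.0950 ctr 206.2 659.9 size 43 10 ang 68.5
scene whitetall px [474. 189.] z 0.0935 ctr 1031.5 -586.0 size 28 16 ang 11.1
scene whitetall px [476. 227.] z 0.1039 ctr 849.7 -653.8 size 357 24 ang 13.5
scene whitetall px [481. 285.] z 0.0994 ctr 659.0 -741.3 size 17 35 ang 87.6
scene whitetall px [471. 288.] z 0.0971 ctr 631.1 -722.5 size 20 14 ang 6.9
scene whitetall px [384. 311.] z 0.1055 ctr 419.1 -554.9 size 15 66 ang 6.4
scene whitetall px [381. 320.] z 0.1057 ctr 389.8 -562.9 size 5 65 ang 16.0
scene whitetall px [394. 344.] z 0.0900 ctr 353.1 -617.8 size 11 29 ang 34.9
scene blue px [214. 146.] z 0.0174 ctr 763.9 348.8 size 37 463 ang 14.9
scene blue px [296. 167.] z 0.0151 ctr 858.3 7.7 size 36 99 ang 11.7
scene blue px [299. 185.] z 0.0153 ctr 788.1 -52.9 size 71 38 ang 19.9Traceback (most recent call last):
  File "meas.py", line 18, in <module>
    comps("blue",desk&(H>95)&(H<125)&(S>120)&(Z<.03)&(Z>-.01),0,40)
    ~~~~~^^^^^^^^^^^^^^^^^^^^^^^^^^^^^^^^^^^^^^^^^^^^^^^^^^^^^^^^^^
  File "meas.py", line 11, in comps
    Q=np.array([ray(n,(a,b),zz) for a,b in zip(u,v)])[:,:2]
                ~~~^^^^^^^^^^^^
  File "h.py", line 18, in ray
    K,M=T(name); r=M[:3,:3]@(np.linalg.inv(K)@[uv[0],uv[1],1]); o=M[:3,3]
        ~^^^^^^
  File "h.py", line 5, in T
    p=camera_params(name); K=np.array(p["K"],float)
ValueError: time passes only in moves, steps and waits
```

View pics/top.png

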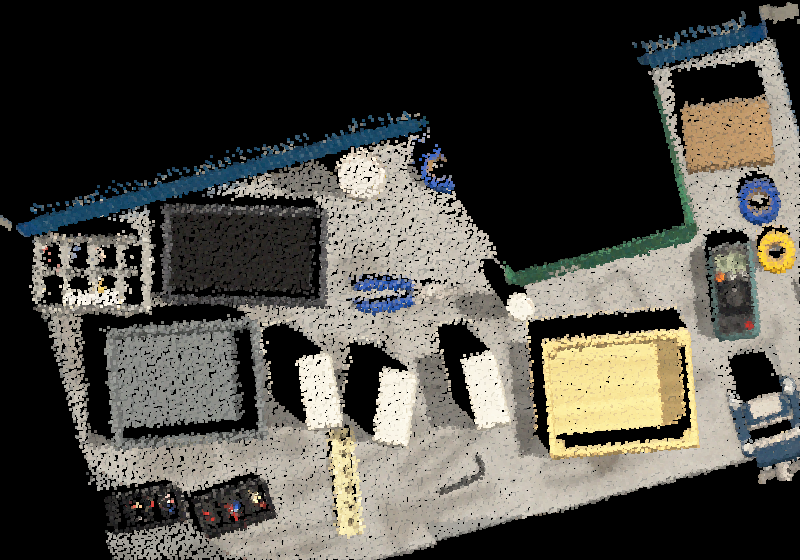

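The top map shows the trays, the three cartons in a row, the pliers at (385,295) with handles to the left (+y), and the bottle at (520,305). I'll refine the numbers with cached calibration.

```bash
cat > meas.py <<'E'
from h import *
for n in("scene","side"):
    K,M=T(n); f=np.load(f"{n}0.npz"); im,P=f["im"],f["P"]; X,Y,Z=P[...,0],P[...,1],P[...,2]
    hsv=cv2.cvtColor(im,cv2.COLOR_BGR2HSV).astype(int); H,S,V=hsv[...,0],hsv[...,1],hsv[...,2]
    def box(x0,x1,y0,y1): return (X>x0)&(X<x1)&(Y>y0)&(Y<y1)
    def comps(name,m,amin,whole=False):
        m=m.astype(np.uint8); k,l,st,c=cv2.connectedComponentsWithStats(m)
        if whole: l=m; k=2; st=np.array([[0]*5,[0,0,0,0,m.sum()]])
        for i in range(1,k):
            if st[i,4]<amin: continue
            v,u=np.where(l==i); zz=np.median(Z[l==i])
            r=np.stack([(u-K[0,2])/K[0,0],(v-K[1,2])/K[1,1],np.ones(len(u))],-1)@M[:3,:3].T
            Q=(M[:3,3]+r*((zz-M[2,3])/r[:,2])[:,None])[:,:2]*1000
            (cx,cy),(w,h),a=cv2.minAreaRect(Q.astype(np.float32))
            print(n,name,"z %.1f"%(zz*1e3),"ctr",round(cx,1),round(cy,1),"size",round(w),round(h),"ang",round(a,1),"mean",Q.mean(0).round())
    white=(S<60)&(V>140)
    comps("carton",white&(Z>.062)&(Z<.08)&box(.35,.6,-.25,.25),80)
    comps("bottle",white&(Z>.065)&(Z<.1)&box(.55,.65,-.25,-.13),10)
    comps("tin",white&(Z>.09)&(Z<.11)&box(.7,.9,-.03,.15),30)
    comps("pliersblue",(H>95)&(H<125)&(S>120)&(Z<.03)&box(.55,.68,-.05,.12),20,True)
    comps("pliersall",((Z>.007)|((H>95)&(H<125)&(S>120)))&(Z<.03)&box(.55,.68,-.14,.12),20)
    y=(H>12)&(H<32)&(S>50)
    comps("cratetop",y&(Z>.043)&(Z<.056)&box(.3,.62,-.5,-.15),50,True)
    comps("cratefloor",y&(Z>-.002)&(Z<.012)&box(.36,.57,-.46,-.2),50,True)
    comps("traytop",(Z>.035)&(Z<.046)&box(.35,.62,.18,.5),50,True)
    comps("trayfloor",(Z>.0)&(Z<.009)&box(.42,.56,.22,.42),50,True)
    comps("tooltop",(Z>.020)&(Z<.03)&box(.57,.8,.1,.4),50,True)
    comps("toolfloor",(V<80)&(Z>-.001)&(Z<.009)&box(.6,.75,.12,.34),50,True)
    comps("meter",(Z>.03)&(Z<.05)&box(.5,.72,-.56,-.45),50,True)
E
python3 meas.py
python3 - <<'E'
import cv2
im=cv2.imread("pics/scene0.png")[185:265,180:320]
cv2.imwrite("pics/crop.png",cv2.resize(im,None,fx=5.5,fy=5.5,interpolation=cv2.INTER_CUBIC))
E
```

```text
scene carton z 69.1 ctr 456.6 119.5 size 116 53 ang 9.5 mean [459. 120.]
scene carton z 69.3 ctr 436.1 5.7 size 56 108 ang 82.9 mean [436.   7.]
scene carton z 74.6 ctr 584.2 -181.2 size 43 35 ang 33.5 mean [ 582. -182.]
scene carton z 69.4 ctr 460.0 -130.6 size 112 52 ang 13.2 mean [ 459. -130.]
scene bottle z 75.6 ctr 583.7 -181.5 size 43 35 ang 33.5 mean [ 585. -181.]
scene tin z 97.0 ctr 785.2 56.5 size 76 67 ang 35.5 mean [787.  58.]
scene pliersblue z 8.4 ctr 605.0 23.1 size 43 82 ang 1.1 mean [605.  22.]
scene pliersall z 16.8 ctr 633.5 114.2 size 14 97 ang 88.1 mean [634. 115.]
scene pliersall z 8.1 ctr 620.7 23.3 size 88 16 ang 87.9 mean [621.  21.]
scene pliersall z 9.0 ctr 588.8 16.6 size 17 93 ang 7.2 mean [590.  18.]
scene pliersall z 9.5 ctr 611.9 -61.0 size 21 63 ang 0.9 mean [611. -58.]
scene cratetop z 47.2 ctr 456.3 -330.6 size 176 222 ang 4.7 mean [ 454. -333.]
scene cratefloor z 3.9 ctr 458.0 -320.6 size 177 240 ang 4.7 mean [ 467. -327.]
scene traytop z 38.7 ctr 500.9 350.7 size 241 286 ang 4.2 mean [495. 342.]
scene trayfloor z 3.5 ctr 491.0 320.6 size 142 203 a
[... 666 characters left out ...]
3.7 mean [609.  21.]
side pliersall z 16.8 ctr 638.2 113.9 size 21 89 ang 88.8 mean [638. 115.]
side pliersall z 11.0 ctr 612.3 -18.8 size 47 169 ang 3.7 mean [612.  -7.]
side cratetop z 49.1 ctr 462.1 -331.8 size 176 224 ang 4.8 mean [ 461. -336.]
side cratefloor z 6.3 ctr 461.1 -322.9 size 172 240 ang 4.9 mean [ 470. -327.]
side traytop z 40.0 ctr 502.8 349.8 size 236 294 ang 2.6 mean [498. 343.]
side trayfloor z 4.8 ctr 489.7 320.2 size 142 208 ang 0.1 mean [488. 332.]
side tooltop z 24.1 ctr 696.1 253.8 size 210 299 ang 2.3 mean [686. 265.]
side toolfloor z 5.1 ctr 671.4 230.3 size 224 145 ang 88.7 mean [675. 234.]
side meter z 32.9 ctr 615.5 -503.3 size 135 63 ang 6.1 mean [ 615. -503.]
```

View pics/crop.png

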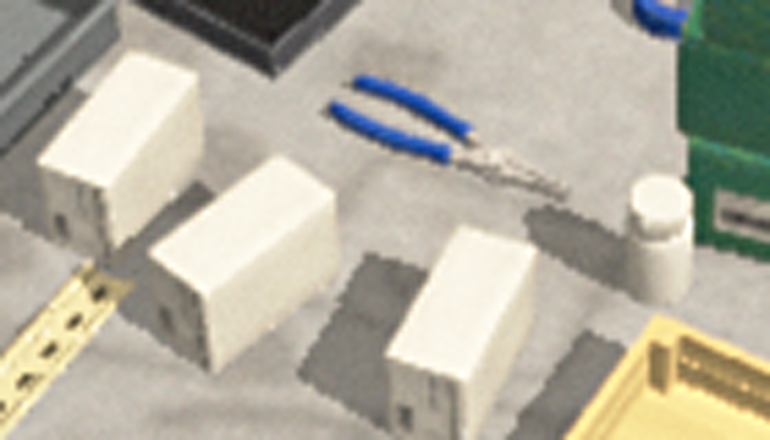

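The cartons stand at about A (461,118), B (439,5) and C (462,-131) mm, with yaws of 9.5°, -7.4° and 12.3°. The pliers' origin is near (611,-18). I'll start with the pliers: turn the tool, then travel above them.

Call:
{"name": "drive_tool", "arguments": {"motion": [[[0,0,0,0,0,1],[0,0,0,0,0,1],[0,0,0,0,0,1],[0,0,0,0,0,1],[0,0,0,0,0,1],[0,0,0,0,0,1],[0,0,0,0,0,1],[0,0,0,0,0,1],[0,0,0,0,0,1],[0,0,0,0,0,1],[0,0,0,0,0,0.1],[0,0,0,0,0,0]]], "jaw": 0.8, "squeeze": 30}}

```text
clock: 1.35
position: [0.2883, 0.5824, 0.1995]
eef_rot: [-3.141, 0.001, 1.627]
contact_force: [1.0, -0.7, 0.4]
finger_gap: 0.0695
gripper_force: 0.0
```

Call:
{"name": "drive_tool", "arguments": {"motion": [[[-0.76,0.36,0,0,0,0],[-0.76,0.36,0,0,0,0],[-0.76,0.36,0,0,0,0],[-0.76,0.36,0,0,0,0],[-0.76,0.36,0,0,0,0],[-0.76,0.36,0,0,0,0],[-0.76,0.36,0,0,0,0],[-0.76,0.36,0,0,0,0],[-0.76,0.36,0,0,0,0],[-0.76,0.36,0,0,0,0],[-0.76,0.36,0,0,0,0],[-0.76,0.36,0,0,0,0]]]}}

```text
clock: 2.55
position: [0.529, 0.137, 0.2]
eef_rot: [3.141, -0.0, 1.627]
contact_force: [0.4, 0.6, -0.6]
finger_gap: 0.0697
gripper_force: 0.0
```

Call:
{"name": "drive_tool", "arguments": {"motion": [[[-0.76,0.36,0,0,0,0],[-0.76,0.36,0,0,0,0],[-0.76,0.36,0,0,0,0],[-0.76,0.36,0,0,0,0],[0,0,0,0,0,0],[0,0,0,0,0,0]]]}}

```text
clock: 3.15
position: [0.6085, -0.0107, 0.1995]
eef_rot: [-3.141, 0.001, 1.624]
contact_force: [0.6, 0.7, -0.1]
finger_gap: 0.0697
gripper_force: 0.0
```

Run:
```python
from h import *
im,P=cloud("wrist"); cv2.imwrite("pics/w1.png",im); np.savez("w1.npz",im=im,P=P)
hsv=cv2.cvtColor(im,cv2.COLOR_BGR2HSV); X,Y,Z=P[...,0],P[...,1],P[...,2]
m=(hsv[...,0]>95)&(hsv[...,0]<125)&(hsv[...,1]>120)&(X>.55)&(X<.67)&(abs(Y)<.12)&(Z<.03)
Q=P[m]; print(np.nanmedian(P[(abs(Z)<.02)][:,2]),len(Q),np.median(Q[:,2]),Q.min(0),Q.max(0)); print(cv2.minAreaRect((Q[:,:2]*1000).astype(np.float32)))
m2=(Z>.006)&(Z<.03)&(X>.55)&(X<.67)&(Y>-.14)&(Y<.1); Q=P[m2]; print(cv2.minAreaRect((Q[:,:2]*1000).astype(np.float32)))
for y in np.arange(-.1,.08,.02):
    q=Q[abs(Q[:,1]-y)<.004]; print(round(y,2),np.percentile(q[:,0],[2,98]).round(4) if len(q) else None, q[:,2].max().round(4) if len(q) else None)
```

```text
0.0016855359561856464 1364 0.012834795964809076 [ 0.58893933 -0.01825482  0.00735369] [0.63243467 0.06874793 0.01559675]
((611.2606811523438, 25.231037139892578), (42.7265510559082, 85.85597229003906), 2.3233587741851807)
((614.2371826171875, -13.62420654296875), (43.643898010253906, 164.87722778320312), 4.02213191986084)
-0.1 None None
-0.08 [0.6138 0.622 ] 0.0142
-0.06 [0.6082 0.6245] 0.0142
-0.04 [0.6061 0.6254] 0.0156
-0.02 [0.5984 0.6284] 0.0148
0.0 [0.5948 0.6311] 0.015
0.02 [0.5902 0.6334] 0.0147
0.04 [0.5894 0.6321] 0.015
0.06 [0.5907 0.6289] 0.0145
```

View pics/w1.png

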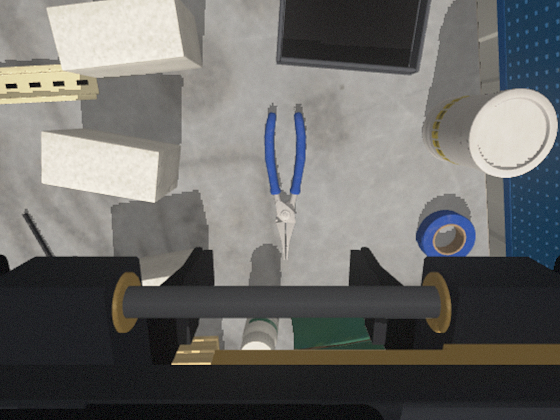

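The wrist view shows the pliers at pixels (270..300, 105..260), with their origin near (613,-14) mm and yaw about 3.5°. I'll descend and grip the handles.

Call:
{"name": "drive_tool", "arguments": {"motion": [[[0.4,0.09,0.4,0,0,0],[0,0,0.7,0,0,0],[0,0,0.7,0,0,0],[0,0,0.7,0,0,0],[0,0,0.7,0,0,0],[0,0,0.4,0,0,0],[0,0,0.2,0,0,0],[0,0,0.08,0,0,0],[0,0,0,0,0,0]]]}}

```text
clock: 4.1
position: [0.6121, 0.0116, 0.0063]
eef_rot: [3.141, -0.0, 1.625]
contact_force: [0.3, -1.0, -0.2]
finger_gap: 0.0695
gripper_force: 0.0
```

Call:
{"name": "drive_tool", "arguments": {"motion": [[[0,0,0,0,0,0],[0,0,0,0,0,0],[0,0,0,0,0,0],[0,0,0,0,0,0],[0,0,0,0,0,0]]], "jaw": 0.2, "squeeze": 30}}

```text
clock: 4.6
position: [0.612, 0.0109, 0.006]
eef_rot: [3.141, -0.0, 1.624]
contact_force: [-0.2, -0.1, 0.2]
finger_gap: 0.0377
gripper_force: 0.0
```

Call:
{"name": "drive_tool", "arguments": {"motion": [[[0,0,0,0,0,0],[0,0,0,0,0,0]]]}}

```text
clock: 4.8
position: [0.6118, 0.0108, 0.0058]
eef_rot: [-3.142, 0.0, 1.624]
contact_force: [0.0, 0.5, 0.4]
finger_gap: 0.0227
gripper_force: 0.0
```

Call:
{"name": "drive_tool", "arguments": {"motion": [[[0,0,-0.2,0,0,0],[0,0,-0.6,0,0,0],[0,0,-0.6,0,0,0],[0,0,0,0,0,0],[0,0,0,0,0,0]]]}}

```text
clock: 5.3
position: [0.6125, 0.011, 0.0769]
eef_rot: [3.14, -0.0, 1.624]
contact_force: [-0.8, 0.6, -0.6]
finger_gap: 0.0176
gripper_force: 0.0
```

The fingers closed on nothing, so I'll look.

Run:
```python
from h import *
im,P=cloud("scene"); im2,P2=cloud("side")
c=np.vstack([cv2.resize(i[175:255,200:320],None,fx=5,fy=3.7,interpolation=cv2.INTER_CUBIC) for i in(im,im2)])
cv2.imwrite("pics/c2.png",c); print(c.shape)
```

```text
(592, 600, 3)
```

View pics/c2.png

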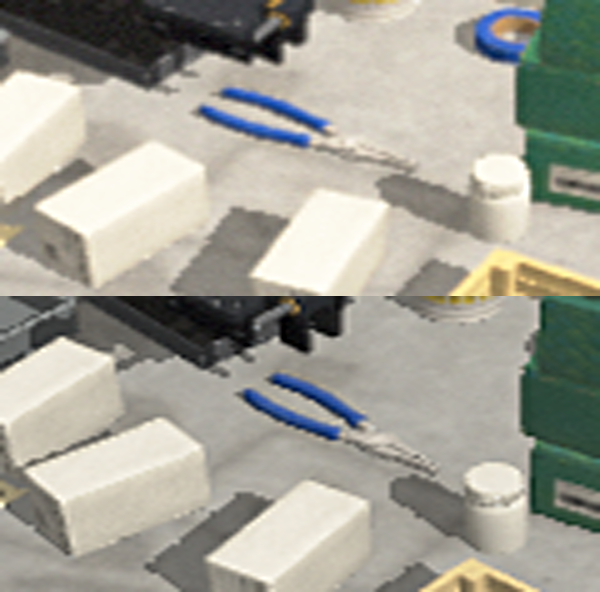

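Run:
```python
from h import *
s=get_state(); print(s["position"],s["eef_rot"])
for n in("scene","side"):
    im,P=cloud(n); K,M=T(n); C=np.linalg.inv(M)
    p=C@np.r_[s["position"],1]; print(n,"tcp px",(K@(p[:3]/p[2])).round(1))
    V=im.max(2); X,Y,Z=P[...,0],P[...,1],P[...,2]
    m=(V<80)&(X>.53)&(X<.7)&(Y>-.08)&(Y<.1)&(Z>.03)&(Z<.2)
    for z in np.arange(.06,.16,.015):
        q=P[m&(abs(Z-z)<.0075)]
        if len(q): print(round(z,3),len(q),np.percentile(q[:,0],[2,98]).round(3),np.percentile(q[:,1],[2,98]).round(3))
    h=cv2.cvtColor(im,cv2.COLOR_BGR2HSV); b=(h[...,0]>95)&(h[...,0]<125)&(h[...,1]>120)&(X>.55)&(X<.67)&(abs(Y)<.1)&(Z<.03)
    print("pliers",np.median(P[b],0).round(4))
im,P=cloud("wrist"); cv2.imwrite("pics/w2.png",im)
```

```text
[0.61130764 0.01097835 0.07522451] [-3.14059421e+00 -3.18131562e-05  1.62420565e+00]
scene tcp px [255.8 192.5   1. ]
0.09 2 [0.596 0.62 ] [0.005 0.018]
0.105 25 [0.59  0.621] [-0.001  0.016]
0.12 21 [0.588 0.625] [0.    0.012]
0.135 6 [0.588 0.595] [-0.002  0.003]
pliers [0.5985 0.0231 0.0082]
side tcp px [261.6 191.7   1. ]
0.09 3 [0.599 0.623] [0.004 0.012]
0.105 31 [0.594 0.629] [-0.002  0.019]
0.12 38 [0.593 0.629] [-0.004  0.019]
0.135 30 [0.591 0.637] [-0.002  0.017]
0.15 8 [0.588 0.636] [-0.002  0.014]
pliers [0.6062 0.023  0.0098]
```

View pics/w2.png

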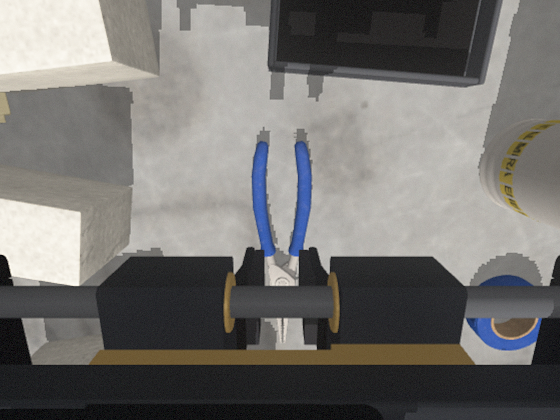

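The view shows the pliers unmoved and the fingers directly over them at (245..315, 260), so the open fingertips sit higher than the TCP. I'll open and feel downwards.

Call:
{"name": "drive_tool", "arguments": {"motion": [[[0,0,0,0,0,0],[0,0,0,0,0,0],[0,0,0,0,0,0],[0,0,0,0,0,0],[0,0,0.5,0,0,0],[0,0,0.5,0,0,0],[0,0,0.3,0,0,0],[0,0,0.1,0,0,0],[0,0,0,0,0,0],[0,0,0,0,0,0]]], "jaw": 0.66}}

```text
clock: 6.55
position: [0.6126, 0.0108, 0.0067]
eef_rot: [3.14, 0.0, 1.624]
contact_force: [0.5, -0.5, -0.2]
finger_gap: 0.0573
gripper_force: 0.0
```

Call:
{"name": "drive_tool", "arguments": {"motion": [[[0,0,0.05,0,0,0],[0,0,0.05,0,0,0],[0,0,0,0,0,0],[0,0,0,0,0,0]]]}}

```text
clock: 6.95
position: [0.6119, 0.0109, 0.0009]
eef_rot: [3.141, 0.0, 1.624]
contact_force: [-1.1, 0.8, -1.0]
finger_gap: 0.0573
gripper_force: 0.0
```

Call:
{"name": "drive_tool", "arguments": {"motion": [[[0,0,0.04,0,0,0],[0,0,0.04,0,0,0],[0,0,0,0,0,0],[0,0,0,0,0,0]]]}}

```text
clock: 7.35
position: [0.6118, 0.0108, -0.0033]
eef_rot: [-3.141, 0.0, 1.624]
contact_force: [0.6, 0.5, -0.0]
finger_gap: 0.0577
gripper_force: 0.0
```

Call:
{"name": "drive_tool", "arguments": {"motion": [[[0,0,0.04,0,0,0],[0,0,0.02,0,0,0],[0,0,0,0,0,0],[0,0,0,0,0,0]]]}}

```text
clock: 7.75
position: [0.6118, 0.0109, -0.0063]
eef_rot: [-3.141, 0.0, 1.624]
contact_force: [-1.1, -0.8, 0.9]
finger_gap: 0.0576
gripper_force: 0.0
```

Call:
{"name": "drive_tool", "arguments": {"motion": [[[0,0,0.04,0,0,0],[0,0,0,0,0,0],[0,0,0,0,0,0]]]}}

```text
clock: 8.05
position: [0.6118, 0.0109, -0.0083]
eef_rot: [-3.141, 0.0, 1.624]
contact_force: [0.2, -0.7, -0.5]
finger_gap: 0.0576
gripper_force: 0.0
```

Call:
{"name": "drive_tool", "arguments": {"motion": [[[0,0,0,0,0,0],[0,0,0,0,0,0],[0,0,0,0,0,0],[0,0,0,0,0,0]]], "jaw": 0.3}}

```text
clock: 8.45
position: [0.6119, 0.0109, -0.0082]
eef_rot: [3.142, -0.0, 1.624]
contact_force: [0.0, 0.2, -0.8]
finger_gap: 0.0335
gripper_force: 0.0
```

Call:
{"name": "drive_tool", "arguments": {"motion": [[[0,0,0,0,0,0],[0,0,0,0,0,0],[0,0,0,0,0,0]]]}}

```text
clock: 8.75
position: [0.6119, 0.0109, -0.0082]
eef_rot: [-3.142, 0.0, 1.624]
contact_force: [0.3, 1.6, -0.8]
finger_gap: 0.0265
gripper_force: 0.0
```

Run:
```python
from h import *
im,P=cloud("side"); cv2.imwrite("pics/c3.png",cv2.resize(im[150:240,210:330],None,fx=6,fy=6,interpolation=cv2.INTER_CUBIC))
```

```text
(no output)
```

View pics/c3.png

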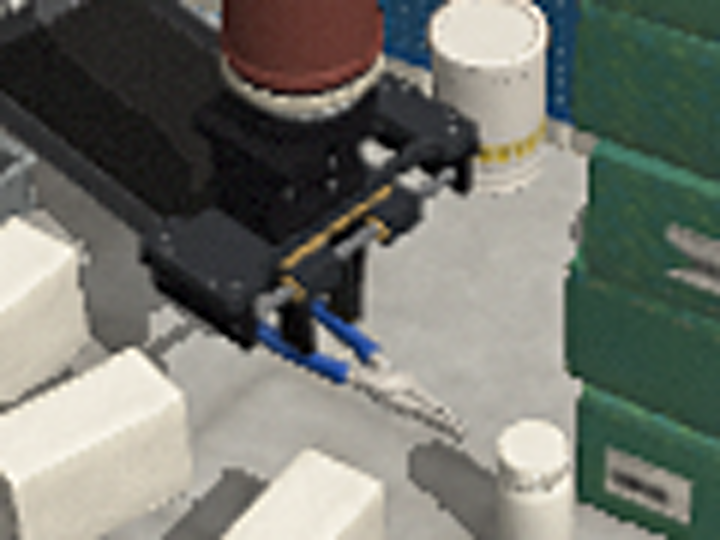

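Run:
```python
from h import *
s=get_state(); print(s["position"])
for n in("scene","side"):
    im,P=cloud(n); K,M=T(n)
    V=im.max(2); X,Y,Z=P[...,0],P[...,1],P[...,2]
    m=(V<80)&(X>.56)&(X<.66)&(Y>-.03)&(Y<.05)&(Z<.05)&(Z>-.02)
    v,u=np.where(m); o=np.argsort(Z[m])[:25]
    print(n,m.sum()); print(np.c_[u[o],v[o],(P[m][o]*1000).round()].astype(int).tolist())
    for (a,b) in ((620,11),(600,11)): 
        p=np.linalg.inv(M)@[a/1e3,b/1e3,s["position"][2],1]; print((K@(p[:3]/p[2])).round(1))
im,P=cloud("wrist"); cv2.imwrite("pics/w3.png",im)
M=np.eye(4);M[:3,:3]=R.from_euler('xyz',s["eef_rot"]).as_matrix();M[:3,3]=s["position"]
Q=(P-M[:3,3])@M[:3,:3]; m=(im.max(2)<70)&(abs(Q[...,1])<.06)&(Q[...,2]>-.08)&(abs(Q[...,0])<.05)
q=Q[m]; print(len(q), np.percentile(q[:,2],[50,90,95,98,99.5]).round(4))
```

```text
[ 0.61186381  0.01087307 -0.00822938]
scene 36
[[258, 203, 624, 13, 13], [253, 210, 586, 6, 15], [259, 202, 629, 12, 15], [254, 210, 588, 3, 16], [259, 203, 624, 8, 17], [261, 203, 626, 1, 19], [254, 209, 589, 3, 19], [255, 209, 591, 1, 19], [260, 203, 623, 3, 20], [255, 210, 586, -3, 21], [253, 208, 589, 8, 21], [261, 202, 628, 3, 21], [252, 209, 583, 8, 21], [252, 208, 585, 9, 24], [254, 208, 588, 2, 26], [253, 209, 582, 2, 26], [260, 202, 622, 2, 27], [261, 200, 631, 4, 28], [260, 201, 625, 4, 28], [254, 207, 589, 3, 29], [261, 199, 633, 6, 30], [255, 208, 586, -3, 30], [253, 207, 586, 5, 30], [261, 201, 624, 0, 31], [252, 206, 587, 10, 31]]
[257.8 208.3   1. ]
[254.3 211.7   1. ]
side 80
[[265, 213, 604, -8, -6], [263, 212, 600, -3, -2], [268, 207, 626, 1, 0], [264, 204, 626, 21, 1], [256, 204, 605, 39, 3], [264, 212, 598, -11, 5], [269, 208, 623, -9, 5], [262, 202, 624, 28, 7], [264, 201, 629, 23, 12], [257, 206, 595, 21, 13], [259, 208, 594, 9, 13], [267, 203, 629, 7, 13], [258, 207, 594, 14, 14], [259, 207, 595, 10, 15], [265, 201, 629, 18, 16], [266, 202, 627, 11, 17], [267, 202, 629, 8, 17], [262, 207, 601, 1, 18], [266, 201, 629, 13, 18], [260, 208, 592, 2, 19], [268, 203, 627, 0, 19], [264, 200, 626, 19, 21], [268, 202, 629, 3, 21], [260, 207, 593, 3, 22], [269, 202, 631, 0, 22]]
[264.7 208.2   1. ]
[260.4 211.1   1. ]
2733 [-0.0543 -0.0316 -0.0284 -0.0254 -0.0235]
```

The fingertips measure about 22 mm behind the reported TCP, at z of about 14 mm now. I'll open and go lower, feeling for the bench.

Call:
{"name": "drive_tool", "arguments": {"motion": [[[0,0,0,0,0,0],[0,0,0,0,0,0],[0,0,0,0,0,0],[0,0,0,0,0,0],[0,0,0.06,0,0,0],[0,0,0.06,0,0,0],[0,0,0,0,0,0],[0,0,0,0,0,0]]], "jaw": 0.66}}

```text
clock: 9.75
position: [0.6117, 0.0108, -0.0144]
eef_rot: [-3.141, 0.0, 1.624]
contact_force: [-0.1, -0.4, -1.1]
finger_gap: 0.0573
gripper_force: 0.0
```

Call:
{"name": "drive_tool", "arguments": {"motion": [[[0,0,0.04,0,0,0],[0,0,0.02,0,0,0],[0,0,0,0,0,0],[0,0,0,0,0,0]]]}}

```text
clock: 10.15
position: [0.6118, 0.0109, -0.0173]
eef_rot: [-3.142, 0.0, 1.624]
contact_force: [1.1, -0.1, -0.4]
finger_gap: 0.0576
gripper_force: 0.0
```

Tips should now be near z of 4 to 5 mm. I'll close.

Call:
{"name": "drive_tool", "arguments": {"motion": [[[0,0,0,0,0,0],[0,0,0,0,0,0],[0,0,0,0,0,0],[0,0,0,0,0,0],[0,0,0,0,0,0]]], "jaw": 0.3}}

```text
clock: 10.65
position: [0.6119, 0.0109, -0.0172]
eef_rot: [3.142, -0.0, 1.624]
contact_force: [-0.9, -0.1, 0.1]
finger_gap: 0.0414
gripper_force: 30.0
```

Call:
{"name": "drive_tool", "arguments": {"motion": [[[0,0,-0.2,0,0,0],[0,0,-0.5,0,0,0],[0,0,-0.5,0,0,0],[0,0,-0.4,0,0,0],[0,0,0,0,0,0],[0,0,0,0,0,0]]]}}

```text
clock: 11.25
position: [0.6119, 0.011, 0.0629]
eef_rot: [3.141, -0.0, 1.624]
contact_force: [0.1, 0.3, -2.5]
finger_gap: 0.0418
gripper_force: 30.0
```

Call:
{"name": "drive_tool", "arguments": {"motion": [[[0.61,0.17,0,0,0,0],[0.61,0.17,0,0,0,0],[0.61,0.17,0,0,0,0],[0.61,0.17,0,0,0,0],[0.61,0.17,0,0,0,0],[0.61,0.17,0,0,0,0],[0.61,0.17,0,0,0,0],[0.61,0.17,0,0,0,0],[0,0,0,0,0,0],[0,0,0,0,0,0]]]}}

```text
clock: 12.25
position: [0.6657, 0.2587, 0.0607]
eef_rot: [-3.139, 0.001, 1.626]
contact_force: [-0.3, -0.7, -1.6]
finger_gap: 0.0414
gripper_force: 30.0
```

Run:
```python
from h import *
print(get_state()["position"],get_state()["contact_force"])
im,P=cloud("scene"); im2,P2=cloud("side")
c=np.hstack([cv2.resize(i[130:220,b:b+120],None,fx=3.3,fy=4,interpolation=cv2.INTER_CUBIC) for i,b in((im,165),(im2,190))])
cv2.imwrite("pics/c4.png",c)
for n,i,p in(("sc",im,P),("si",im2,P2)):
    h=cv2.cvtColor(i,cv2.COLOR_BGR2HSV); X,Y,Z=p[...,0],p[...,1],p[...,2]
    b=(h[...,0]>100)&(h[...,0]<125)&(h[...,1]>120)&(X>.57)&(X<.75)&(Y>.1)&(Y<.4)&(Z<.15)
    q=p[b]; print(n,len(q),np.percentile(q,[2,50,98],0).round(3).tolist() if len(q) else 0)
```

```text
[0.66565493 0.25869268 0.06073984] [-0.29566324 -0.68506724 -1.56341615]
sc 74 [[0.642, 0.228, 0.002], [0.673, 0.248, 0.084], [0.729, 0.317, 0.106]]
si 95 [[0.641, 0.227, 0.006], [0.678, 0.255, 0.088], [0.734, 0.326, 0.132]]
```

View pics/c4.png

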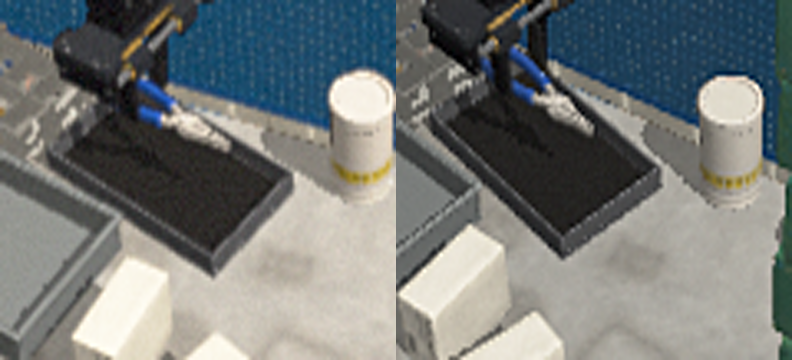

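The picture shows the pliers held level over the tool tray. I'll lower and release.

Call:
{"name": "drive_tool", "arguments": {"motion": [[[0,0,0.4,0,0,0],[0,0,0.5,0,0,0],[0,0,0.3,0,0,0],[0,0,0.14,0,0,0],[0,0,0.07,0,0,0],[0,0,0.03,0,0,0],[0,0,0,0,0,0],[0,0,0,0,0,0]]]}}

```text
clock: 13.15
position: [0.6673, 0.2583, -0.0084]
eef_rot: [3.14, -0.0, 1.624]
contact_force: [0.2, 0.1, -1.6]
finger_gap: 0.0418
gripper_force: 30.0
```

Call:
{"name": "drive_tool", "arguments": {"motion": [[[0,0,0,0,0,0],[0,0,0,0,0,0],[0,0,0,0,0,0],[0,0,0,0,0,0]]], "jaw": 0.66}}

```text
clock: 13.55
position: [0.6669, 0.2583, -0.009]
eef_rot: [3.141, -0.0, 1.624]
contact_force: [0.6, -0.6, -0.1]
finger_gap: 0.0562
gripper_force: 0.0
```

Call:
{"name": "drive_tool", "arguments": {"motion": [[[0,0,-0.2,0,0,0],[0,0,-0.6,0,0,0],[0,0,-0.8,0,0,0],[0,0,-0.8,0,0,0],[0,0,-0.4,0,0,0],[0,0,0,0,0,0]]]}}

```text
clock: 14.15
position: [0.669, 0.2586, 0.136]
eef_rot: [3.135, -0.003, 1.624]
contact_force: [-0.0, -0.0, -0.4]
finger_gap: 0.0577
gripper_force: 0.0
```

Call:
{"name": "drive_tool", "arguments": {"motion": [[[0,0,0,0,0,1],[0,0,0,0,0,1],[0,0,0,0,0,1],[0,0,0,0,0,1],[0,0,0,0,0,1],[0,0,0,0,0,1],[0,0,0,0,0,1],[0,0,0,0,0,1],[0,0,0,0,0,1],[0,0,0,0,0,1],[0,0,0,0,0,1],[0,0,0,0,0,1]]], "jaw": 0.9}}

```text
clock: 15.35
position: [0.6664, 0.258, 0.1303]
eef_rot: [3.142, 0.001, 0.363]
contact_force: [-0.3, 0.4, -1.3]
finger_gap: 0.0782
gripper_force: 0.0
```

Call:
{"name": "drive_tool", "arguments": {"motion": [[[0,0,0,0,0,1],[0,0,0,0,0,1],[-0.65,0.3,0,0,0,0],[-0.65,0.3,0,0,0,0],[-0.65,0.3,0,0,0,0],[-0.65,0.3,0,0,0,0],[-0.65,0.3,0,0,0,0],[-0.65,0.3,0,0,0,0],[-0.65,0.3,0,0,0,0],[0,0,0,0,0,0],[0,0,0,0,0,0]]]}}

```text
clock: 16.45
position: [0.4581, 0.1194, 0.1311]
eef_rot: [-3.138, -0.0, 0.159]
contact_force: [0.0, 0.2, -0.6]
finger_gap: 0.0787
gripper_force: 0.0
```

```bash
cat > look.py <<'E'
from h import *
s=get_state(); print(s["position"].round(4),np.degrees(s["eef_rot"]).round(1),s["q"].round(2))
im,P=cloud("wrist"); cv2.imwrite("pics/wl.png",im); X,Y,Z=P[...,0],P[...,1],P[...,2]
h=cv2.cvtColor(im,cv2.COLOR_BGR2HSV)
m=((h[...,1]<60)&(h[...,2]>140)&(Z>.06)&(Z<.085)).astype(np.uint8)
k,l,st,c=cv2.connectedComponentsWithStats(m)
for i in range(1,k):
    if st[i,4]>400:
        q=P[l==i]; print("top",st[i].tolist(),np.median(q[:,2]).round(4),cv2.minAreaRect((q[:,:2]*1000).astype(np.float32)))
h1=(h[...,0]>95)&(h[...,0]<125)&(h[...,1]>120)&(X>.57)&(X<.75)&(Y>.1)&(Y<.4)&(Z<.05)
if h1.sum()>50: print("pliersblue",cv2.minAreaRect((P[h1][:,:2]*1000).astype(np.float32)),np.median(P[h1][:,2]))
np.savez("wl.npz",im=im,P=P)
E
python3 look.py
```

```text
[0.4581 0.1194 0.1311] [-179.8   -0.     9.1] [-1.37 -0.02  1.03  2.01  0.02  1.14 -1.75]
top [244, 138, 69, 138, 9017] 0.0732 ((465.8384094238281, 124.07673645019531), (104.75306701660156, 48.54050827026367), 9.2835693359375)
top [387, 190, 90, 96, 5091] 0.0732 ((458.9861755371094, 8.87480354309082), (49.19122314453125, 71.0403060913086), 82.26397705078125)
```

View pics/wl.png

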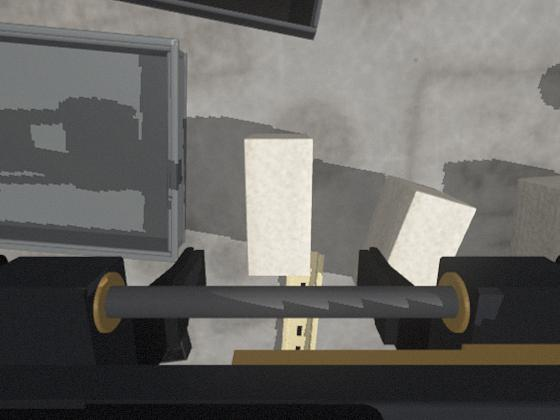

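The wrist view shows carton A centred at pixel (278,207), so (466,124) mm, with a 73 mm top and yaw 9.3°. I'll grip and lift it.

Call:
{"name": "drive_tool", "arguments": {"motion": [[[0.15,-0.04,0.3,0,0,0],[0,0,0.6,0,0,0],[0,0,0.6,0,0,0],[0,0,0.4,0,0,0],[0,0,0.22,0,0,0],[0,0,0,0,0,0]]]}}

```text
clock: 17.1
position: [0.4654, 0.1209, 0.0233]
eef_rot: [3.138, 0.003, 0.158]
contact_force: [-0.6, -0.6, 0.2]
finger_gap: 0.0785
gripper_force: 0.0
```

Call:
{"name": "drive_tool", "arguments": {"motion": [[[0,0,0,0,0,0],[0,0,0,0,0,0],[0,0,0,0,0,0],[0,0,0,0,0,0],[0,0,0,0,0,0],[0,0,0,0,0,0]]], "jaw": 0.4, "squeeze": 40}}

```text
clock: 17.7
position: [0.4659, 0.1222, 0.0252]
eef_rot: [-3.141, -0.0, 0.158]
contact_force: [-0.8, -0.1, 5.2]
finger_gap: 0.048
gripper_force: 40.0
```

Call:
{"name": "drive_tool", "arguments": {"motion": [[[0,0,-0.2,0,0,0],[0,0,-0.5,0,0,0],[0,0,-0.6,0,0,0],[0,0,-0.4,0,0,0],[0,0,0,0,0,0],[0,0,0,0,0,0],[0,0,0,0,0,0]]]}}

```text
clock: 18.4
position: [0.465, 0.1217, 0.109]
eef_rot: [3.141, 0.001, 0.158]
contact_force: [0.3, -0.9, -0.6]
finger_gap: 0.0477
gripper_force: 40.0
```

Run:
```python
from h import *
s=get_state(); print(s["position"].round(4),s["eef_rot"].round(3))
f=[]
for i in range(4): camera("scene"); s=get_state(); f.append(np.r_[s["contact_force"],s["moment"]])
print(np.mean(f,0).round(2),np.std(f,0).round(2))
```

```text
[0.465  0.1217 0.109 ] [3.141e+00 1.000e-03 1.580e-01]
[-0.11 -0.12 -0.73 -0.04  0.12 -0.01] [0.24 0.45 0.26 0.01 0.02 0.02]
```

Carton A weighs about 0.7 N, so it is empty and goes to the crate.

Call:
{"name": "drive_tool", "arguments": {"motion": [[[0,0,-0.3,0,0,0],[-0.08,0.4,-0.3,0,0,0],[-0.12,0.74,0,0,0,0],[-0.12,0.74,0,0,0,0],[-0.12,0.74,0,0,0,0],[-0.12,0.74,0,0,0,0],[-0.12,0.74,0,0,0,0],[-0.12,0.74,0,0,0,0],[-0.12,0.74,0,0,0,0],[-0.12,0.74,0,0,0,0],[-0.12,0.74,0,0,0,0]]]}}

```text
clock: 19.7
position: [0.4639, -0.2355, 0.139]
eef_rot: [3.141, 0.002, 0.159]
contact_force: [1.0, -0.3, -0.5]
finger_gap: 0.0477
gripper_force: 40.0
```

Call:
{"name": "drive_tool", "arguments": {"motion": [[[-0.12,0.74,0,0,0,0],[-0.12,0.74,0,0,0,0],[-0.12,0.74,0,0,0,0],[-0.12,0.74,0,0,0,0],[0,0.26,0,0,0,0],[0,0,0,0,0,0.7],[0,0,0,0,0,0],[0,0,0,0,0,0]]]}}

```text
clock: 20.5
position: [0.4655, -0.3967, 0.1393]
eef_rot: [-3.141, 0.001, 0.087]
contact_force: [-0.2, -0.2, -1.0]
finger_gap: 0.0478
gripper_force: 40.0
```

```bash
cat > crate.py <<'E'
from h import *
s=get_state(); print(s["position"].round(4),np.degrees(s["eef_rot"]).round(1),s["q"].round(2),s["contact_force"].round(1),s["finger_gap"])
for n in("scene","side"):
    im,P=cloud(n); X,Y,Z=P[...,0],P[...,1],P[...,2]; h=cv2.cvtColor(im,cv2.COLOR_BGR2HSV)
    y=(h[...,0]>12)&(h[...,0]<32)&(h[...,1]>50)&(Z>.043)&(Z<.056)&(X>.3)&(X<.6)&(Y<-.18)&(Y>-.5)
    print(n,"crate",cv2.minAreaRect((P[y][:,:2]*1000).astype(np.float32)))
    w=(h[...,1]<60)&(h[...,2]>130)&(X>.33)&(X<.6)&(Y<-.2)&(Y>-.52)&(Z>.05)
    if w.sum()>30: q=P[w]; print("white",w.sum(),np.percentile(q,[2,98],0).round(3).tolist())
    cv2.imwrite(f"pics/cr_{n}.png",im)
E
python3 crate.py
```

```text
[ 0.4655 -0.3967  0.1393] [-1.8e+02  1.0e-01  5.0e+00] [-0.2   0.49  1.11  1.68 -0.46  1.26 -0.47] [-0.2 -0.2 -1. ] 0.04783353229331383
scene crate ((458.37139892578125, -329.5140380859375), (176.2410888671875, 222.33399963378906), 4.629763126373291)
white 819 [[0.406, -0.439, 0.12], [0.494, -0.332, 0.367]]
side crate ((462.7624816894531, -330.6259765625), (173.25001525878906, 225.1585693359375), 5.080663681030273)
white 798 [[0.413, -0.438, 0.119], [0.508, -0.376, 0.369]]
```

Call:
{"name": "drive_tool", "arguments": {"motion": [[[0,-0.06,0.3,0,0,0],[0,0,0.6,0,0,0],[0,0,0.6,0,0,0],[0,0,0.4,0,0,0],[0,0,0.2,0,0,0],[0,0,0.03,0,0,0],[0,0,0,0,0,0],[0,0,0,0,0,0]]]}}

```text
clock: 21.4
position: [0.4659, -0.3944, 0.0344]
eef_rot: [3.141, -0.001, 0.085]
contact_force: [0.3, 0.2, -0.6]
finger_gap: 0.0475
gripper_force: 40.0
```

Call:
{"name": "drive_tool", "arguments": {"motion": [[[0,0,0,0,0,0],[0,0,0,0,0,0],[0,0,0,0,0,0]]], "jaw": 0.66}}

```text
clock: 21.7
position: [0.4656, -0.3942, 0.0338]
eef_rot: [3.141, -0.001, 0.085]
contact_force: [0.1, 0.7, -0.5]
finger_gap: 0.0564
gripper_force: 0.0
```

Call:
{"name": "drive_tool", "arguments": {"motion": [[[0,0,-0.2,0,0,0],[0,0,-0.6,0,0,0],[0,0,-0.8,0,0,0],[0,0,-0.6,0,0,0],[0,0,0,0,0,0]]]}}

```text
clock: 22.2
position: [0.4668, -0.3962, 0.1483]
eef_rot: [3.137, -0.005, 0.084]
contact_force: [0.1, 0.4, -0.3]
finger_gap: 0.0573
gripper_force: 0.0
```

```bash
python3 look.py
```

```text
[ 0.4668 -0.3962  0.1483] [179.8  -0.3   4.8] [-0.21  0.48  1.12  1.68 -0.45  1.27 -0.48]
top [0, 0, 17, 39, 496] 0.0689 ((591.023681640625, -193.1112823486328), (7.090585231781006, 26.014202117919922), 85.66140747070312)
top [246, 149, 66, 131, 8070] 0.0791 ((466.1180419921875, -393.3334045410156), (104.58008575439453, 48.56402587890625), 4.889169216156006)
```

Carton A stands in the crate with its top at 79 mm. Next is carton C.

Call:
{"name": "drive_tool", "arguments": {"motion": [[[0.05,-0.67,0,0,0,0],[0.05,-0.67,0,0,0,0],[0.05,-0.67,0,0,0,0],[0.05,-0.67,0,0,0,0],[0.05,-0.67,0,0,0,0],[0.05,-0.67,0,0,0,0],[0.05,-0.67,0,0,0,-0.6],[0.05,-0.67,0,0,0,-0.6],[0,0,0,0,0,0],[0,0,0,0,0,0]]], "jaw": 0.9}}

```text
clock: 23.25
position: [0.4605, -0.1238, 0.1432]
eef_rot: [-3.138, -0.001, 0.213]
contact_force: [0.2, 0.1, -0.9]
finger_gap: 0.0782
gripper_force: 0.0
```

```bash
python3 look.py
```

```text
[ 0.4605 -0.1238  0.1432] [-1.798e+02 -1.000e-01  1.220e+01] [-1.17 -0.1   1.32  1.99  0.1   1.18 -1.25]
top [377, 22, 53, 60, 2390] 0.08 ((592.1503295898438, -177.75616455078125), (35.305198669433594, 35.10393524169922), 62.449012756347656)
top [66, 129, 86, 141, 7391] 0.0731 ((442.1898193359375, 10.545145034790039), (49.05166244506836, 103.66694641113281), 83.15525817871094)
top [255, 140, 66, 133, 8172] 0.0731 ((467.1301574707031, -126.75825500488281), (104.90422821044922, 48.611244201660156), 13.088322639465332)
```

Call:
{"name": "drive_tool", "arguments": {"motion": [[[0.12,0.09,0.3,0,0,-0.15],[0,0,0.6,0,0,0],[0,0,0.6,0,0,0],[0,0,0.6,0,0,0],[0,0,0.26,0,0,0],[0,0,0,0,0,0]]]}}

```text
clock: 23.9
position: [0.4637, -0.1309, 0.0243]
eef_rot: [3.14, 0.008, 0.22]
contact_force: [-0.2, -0.4, 0.2]
finger_gap: 0.0784
gripper_force: 0.0
```

Call:
{"name": "drive_tool", "arguments": {"motion": [[[0,0,0,0,0,0],[0,0,0,0,0,0],[0,0,0,0,0,0],[0,0,0,0,0,0],[0,0,0,0,0,0],[0,0,0,0,0,0]]], "jaw": 0.4, "squeeze": 40}}

```text
clock: 24.5
position: [0.4665, -0.1274, 0.0272]
eef_rot: [-3.14, 0.0, 0.225]
contact_force: [-1.1, 0.0, 4.1]
finger_gap: 0.0475
gripper_force: 40.0
```

Call:
{"name": "drive_tool", "arguments": {"motion": [[[0,0,-0.2,0,0,0],[0,0,-0.5,0,0,0],[0,0,-0.6,0,0,0],[0,0,-0.6,0,0,0],[0,0,-0.3,0,0,0],[0,0,0,0,0,0],[0,0,0,0,0,0],[0,0,0,0,0,0]]]}}

```text
clock: 25.3
position: [0.4653, -0.1274, 0.1357]
eef_rot: [-3.14, 0.003, 0.225]
contact_force: [-0.4, 0.3, -4.2]
finger_gap: 0.0474
gripper_force: 40.0
```

```bash
cat > feel.py <<'E'
from h import *
f=[]
for i in range(4): camera("scene"); s=get_state(); f.append(np.r_[s["contact_force"],s["moment"]])
print(s["position"].round(4),np.degrees(s["eef_rot"]).round(1),s["finger_gap"],np.mean(f,0).round(2))
E
python3 feel.py
```

```text
[ 0.4657 -0.1281  0.1362] [-180.     0.2   12.8] 0.04763797493903555 [ 0.14 -0.01 -4.43 -0.05  0.14  0.01]
```

Carton C weighs 4.4 N, so it is full and goes to the stock tray.

Call:
{"name": "drive_tool", "arguments": {"motion": [[[0.1,-0.4,0,0,0,0],[0.17,-0.7,0,0,0,0],[0.17,-0.7,0,0,0,0],[0.17,-0.7,0,0,0,0],[0.17,-0.7,0,0,0,0],[0.17,-0.7,0,0,0,0],[0.17,-0.7,0,0,0,0],[0.17,-0.7,0,0,0,0],[0.17,-0.7,0,0,0,0],[0.17,-0.7,0,0,0,0],[0.17,-0.7,0,0,0,0],[0.17,-0.7,0,0,0,0]]]}}

```text
clock: 26.7
position: [0.4717, 0.2902, 0.136]
eef_rot: [3.141, 0.002, 0.225]
contact_force: [1.3, -0.5, -4.4]
finger_gap: 0.048
gripper_force: 40.0
```

Call:
{"name": "drive_tool", "arguments": {"motion": [[[0.17,-0.7,0,0,0,0],[0.17,-0.7,0,0,0,0],[0.1,-0.25,0,0,0,0.6],[0,0,0,0,0,0.6],[0,0,0,0,0,0],[0,0,0,0,0,0]]]}}

```text
clock: 27.3
position: [0.4751, 0.3736, 0.1363]
eef_rot: [3.141, 0.002, 0.1]
contact_force: [0.0, -0.7, -4.1]
finger_gap: 0.0477
gripper_force: 40.0
```

Run:
```python
from h import *
s=get_state(); print(s["position"].round(4),np.degrees(s["eef_rot"]).round(1),s["q"].round(2),s["finger_gap"])
for n in("scene","side","wrist"):
    im,P=cloud(n); cv2.imwrite(f"pics/st_{n}.png",im); X,Y,Z=P[...,0],P[...,1],P[...,2]; h=cv2.cvtColor(im,cv2.COLOR_BGR2HSV)
    m=(Z>.036)&(Z<.047)&(X>.36)&(X<.59)&(Y>.18)&(Y<.46)&(h[...,1]<70)&(h[...,2]<190)
    q=P[m]; print(n,m.sum(),cv2.minAreaRect((q[:,:2]*1000).astype(np.float32)))
    # right wall and rear wall line fits
    c,s_=np.cos(np.radians(5.3)),np.sin(np.radians(5.3)); a=q[:,0]*c+q[:,1]*s_; b=-q[:,0]*s_+q[:,1]*c
    print("local extents",np.percentile(a,[1,99]).round(4),np.percentile(b,[1,99]).round(4))
```

```text
[0.4751 0.3736 0.1363] [1.8e+02 1.0e-01 5.7e+00] [-1.45  0.39  0.91  1.7  -0.32  1.22 -1.94] 0.04765412429360291
scene 318 ((483.56890869140625, 319.8524475097656), (207.7238006591797, 233.97872924804688), 2.387052536010742)
local extents [0.4092 0.6108] [0.1607 0.3903]
side 393 ((491.0062255859375, 326.75189208984375), (210.16842651367188, 243.89068603515625), 4.409336090087891)
local extents [0.4146 0.6216] [0.159  0.3904]
wrist 7323 ((517.166259765625, 331.0827941894531), (167.80718994140625, 240.8849639892578), 5.945249080657959)
local extents [0.4679 0.623 ] [0.1637 0.3908]
```

View pics/st_wrist.png

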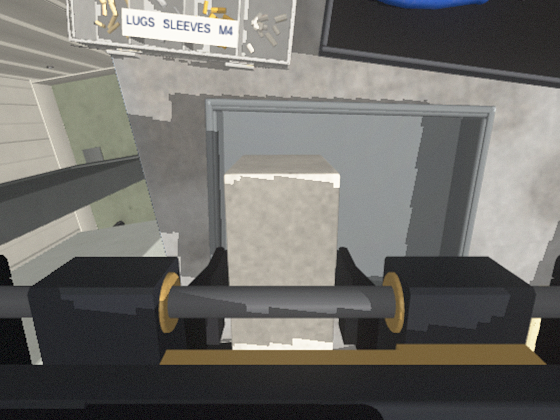

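This shows carton C over the tray, whose back rim corners are at pixels (210,103) and (493,110). I have now used my picture allowance (this was the eleventh view, one over the limit), so I'll work by numbers only from here.

Run:
```python
from h import *
a=ray("wrist",(210,101),.041); b=ray("wrist",(493,108),.041); print(a,b)
d=(a-b)[:2]; L=np.hypot(*d); yaw=np.arctan2(-d[0],d[1]); print(L,np.degrees(yaw))
x=np.array([np.cos(yaw),np.sin(yaw)]); print("centre",(a+b)[:2]/2-x*.085)
```

```text
[0.555679   0.43894325 0.041     ] [0.57243487 0.21780866 0.041     ]
0.22176849912557975 4.333150976324216
centre [0.4792999  0.32195372]
```

Call:
{"name": "drive_tool", "arguments": {"motion": [[[0,0,0.3,0,0,0],[0,0,0.6,0,0,0],[0,0,0.6,0,0,0],[0,0,0.4,0,0,0],[0,0,0.13,0,0,0],[0,0,0.04,0,0,0],[0,0,0,0,0,0],[0,0,0,0,0,0]]]}}

```text
clock: 28.25
position: [0.4756, 0.3748, 0.0346]
eef_rot: [-3.14, -0.0, 0.099]
contact_force: [0.6, -0.5, -3.1]
finger_gap: 0.0477
gripper_force: 40.0
```

Call:
{"name": "drive_tool", "arguments": {"motion": [[[0,0,0,0,0,0],[0,0,0,0,0,0],[0,0,0,0,0,0]]], "jaw": 0.66}}

```text
clock: 28.55
position: [0.4754, 0.3748, 0.0344]
eef_rot: [-3.14, 0.0, 0.099]
contact_force: [0.7, -0.2, -0.4]
finger_gap: 0.0564
gripper_force: 0.0
```

Call:
{"name": "drive_tool", "arguments": {"motion": [[[0,0,-0.2,0,0,0],[0,0,-0.6,0,0,0],[0,0,-0.8,0,0,0],[0,0,-0.6,0,0,0],[0,0,0,0,0,0]]]}}

```text
clock: 29.05
position: [0.4776, 0.3755, 0.1488]
eef_rot: [-3.136, -0.004, 0.099]
contact_force: [0.4, -0.5, -0.9]
finger_gap: 0.0574
gripper_force: 0.0
```

```bash
python3 look.py
```

```text
[0.4776 0.3755 0.1488] [-179.7   -0.2    5.6] [-1.46  0.37  0.91  1.68 -0.32  1.23 -1.95]
top [251, 149, 65, 131, 8040] 0.0781 ((476.32977294921875, 375.5603942871094), (104.51077270507812, 48.5455322265625), 5.721381664276123)
pliersblue ((651.6630859375, 272.4901428222656), (14.750855445861816, 87.3386459350586), 5.488783359527588) 0.01641722318389971
```

Call:
{"name": "drive_tool", "arguments": {"motion": [[[-0.14,0.72,0,0,0,0],[-0.14,0.72,0,0,0,0],[-0.14,0.72,0,0,0,0],[-0.14,0.72,0,0,0,0],[-0.14,0.72,0,0,0,0],[-0.14,0.72,0,0,0,0],[-0.14,0.72,0,0,0,0],[-0.14,0.72,0,0,0,0],[-0.14,0.72,0,0,0,0],[-0.14,0.72,0,0,0,0],[0,0,0,0,0,1],[0,0,0,0,0,1]]], "jaw": 0.9}}

```text
clock: 30.3
position: [0.4405, 0.0084, 0.143]
eef_rot: [-3.139, 0.002, -0.116]
contact_force: [-1.0, 0.4, 0.5]
finger_gap: 0.0781
gripper_force: 0.0
```

Call:
{"name": "drive_tool", "arguments": {"motion": [[[0,0,0,0,0,0],[0,0,0,0,0,0]]]}}

```text
clock: 30.5
position: [0.4407, 0.009, 0.1431]
eef_rot: [3.142, 0.002, -0.107]
contact_force: [-0.0, -0.4, 1.1]
finger_gap: 0.0786
gripper_force: 0.0
```

```bash
python3 look.py
```

```text
[0.4407 0.009  0.1431] [ 1.8e+02  1.0e-01 -6.2e+00] [-1.28 -0.24  1.06  2.06  0.22  1.21 -1.99]
top [249, 146, 66, 131, 8098] 0.0731 ((441.90802001953125, 10.838354110717773), (48.59536361694336, 104.89871215820312), 82.84712982177734)
```

Call:
{"name": "drive_tool", "arguments": {"motion": [[[0.02,-0.04,0.3,0,0,0.15],[0,0,0.6,0,0,0],[0,0,0.6,0,0,0],[0,0,0.6,0,0,0],[0,0,0.26,0,0,0],[0,0,0,0,0,0]]]}}

```text
clock: 31.15
position: [0.4398, 0.0112, 0.0282]
eef_rot: [3.138, 0.006, -0.123]
contact_force: [-0.3, 0.5, -0.2]
finger_gap: 0.0782
gripper_force: 0.0
```

Call:
{"name": "drive_tool", "arguments": {"motion": [[[0,0,0,0,0,0],[0,0,0,0,0,0],[0,0,0,0,0,0],[0,0,0,0,0,0],[0,0,0,0,0,0],[0,0,0,0,0,0]]], "jaw": 0.4, "squeeze": 40}}

```text
clock: 31.75
position: [0.4418, 0.0118, 0.0303]
eef_rot: [-3.14, 0.003, -0.125]
contact_force: [-1.1, -2.3, 6.7]
finger_gap: 0.0477
gripper_force: 39.9
```

Call:
{"name": "drive_tool", "arguments": {"motion": [[[0,0,-0.2,0,0,0],[0,0,-0.5,0,0,0],[0,0,-0.6,0,0,0],[0,0,-0.6,0,0,0],[0,0,-0.3,0,0,0],[0,0,0,0,0,0],[0,0,0,0,0,0],[0,0,0,0,0,0]]]}}

```text
clock: 32.55
position: [0.4393, 0.0129, 0.131]
eef_rot: [-3.14, 0.01, -0.123]
contact_force: [0.1, 0.1, -5.9]
finger_gap: 0.0481
gripper_force: 39.8
```

```bash
python3 feel.py
```

```text
[0.4399 0.013  0.1317] [-179.9    0.5   -7. ] 0.0475863998432233 [-0.17  0.03 -5.63 -0.02  0.16  0.01]
```

Carton B weighs 5.6 N, so it is full and goes to the stock tray beside C.

Call:
{"name": "drive_tool", "arguments": {"motion": [[[0.02,-0.4,0,0,0,0],[0.03,-0.7,0,0,0,0],[0.03,-0.7,0,0,0,0],[0.03,-0.7,0,0,0,0],[0.03,-0.7,0,0,0,0],[0.03,-0.7,0,0,0,0],[0.03,-0.7,0,0,0,0],[0.03,-0.74,0,0,0,0],[0,0,0,0,0,-0.95],[0,0,0,0,0,-1],[0,0,0,0,0,0],[0,0,0,0,0,0]]]}}

```text
clock: 33.95
position: [0.4842, 0.2768, 0.1326]
eef_rot: [-3.138, 0.008, 0.079]
contact_force: [0.1, 0.1, -3.9]
finger_gap: 0.0479
gripper_force: 39.8
```

```bash
python3 feel.py
```

```text
[0.4843 0.2768 0.133 ] [-179.7    0.4    4.6] 0.04786813323534621 [ 0.08 -0.01 -5.2  -0.08  0.14  0.  ]
```

Call:
{"name": "drive_tool", "arguments": {"motion": [[[0,0,0.3,0,0,0],[0,0,0.6,0,0,0],[0,0,0.6,0,0,0],[0,0,0.3,0,0,0],[0,0,0.1,0,0,0],[0,0,0.04,0,0,0],[0,0,0,0,0,0],[0,0,0,0,0,0]]]}}

```text
clock: 34.95
position: [0.4844, 0.2777, 0.0371]
eef_rot: [-3.136, 0.006, 0.082]
contact_force: [-0.4, -0.7, -4.9]
finger_gap: 0.0479
gripper_force: 39.8
```

Call:
{"name": "drive_tool", "arguments": {"motion": [[[0,0,0,0,0,0],[0,0,0,0,0,0],[0,0,0,0,0,0]]], "jaw": 0.66}}

```text
clock: 35.25
position: [0.4842, 0.2777, 0.0368]
eef_rot: [-3.136, 0.006, 0.082]
contact_force: [0.1, -0.1, -0.5]
finger_gap: 0.0568
gripper_force: 0.0
```

Call:
{"name": "drive_tool", "arguments": {"motion": [[[0,0,-0.2,0,0,0],[0,0,-0.6,0,0,0],[0,0,-0.8,0,0,0],[0,0,-0.8,0,0,0],[0,0,-0.8,0,0,0],[0,0,0,0,0,0],[0,0,0,0,0,0]]]}}

```text
clock: 35.95
position: [0.4853, 0.277, 0.1972]
eef_rot: [-3.135, 0.006, 0.082]
contact_force: [-0.6, 1.0, -0.8]
finger_gap: 0.0576
gripper_force: 0.0
```

```bash
python3 look.py
python3 - <<'E'
from h import *
for n in("scene","side"):
    im,P=cloud(n); X,Y,Z=P[...,0],P[...,1],P[...,2]; h=cv2.cvtColor(im,cv2.COLOR_BGR2HSV)
    def rect(t,m): 
        q=P[m]; print(n,t,m.sum(),np.median(q[:,2]).round(4),[np.round(v,1) for v in cv2.minAreaRect((q[:,:2]*1000).astype(np.float32))]) if m.sum()>8 else print(n,t,0)
    w=(h[...,1]<60)&(h[...,2]>130)
    rect("A",w&(Z>.07)&(Z<.088)&(X>.38)&(X<.56)&(Y<-.22)&(Y>-.45))
    rect("bottle",w&(Z>.066)&(Z<.1)&(X>.55)&(X<.63)&(Y<-.13)&(Y>-.24))
    rect("tin",w&(Z>.092)&(Z<.11)&(X>.7)&(X<.9)&(Y>-.03)&(Y<.15))
    rect("meter",(Z>.028)&(Z<.05)&(X>.5)&(X<.72)&(Y>-.56)&(Y<-.45))
    rect("pliers",(h[...,0]>100)&(h[...,0]<125)&(h[...,1]>120)&(X>.6)&(X<.74)&(Y>.13)&(Y<.36)&(Z<.03))
E
```

```text
[0.4853 0.277  0.1972] [-179.6    0.4    4.7] [-1.52  0.24  1.09  1.73 -0.23  1.31 -1.87]
top [143, 142, 67, 114, 6300] 0.0781 ((475.9479064941406, 375.10986328125), (105.14188385009766, 48.76884460449219), 5.787322044372559)
top [256, 142, 55, 113, 5916] 0.0782 ((484.732666015625, 277.1141052246094), (104.92666625976562, 48.43016815185547), 4.7700676918029785)
pliersblue ((653.0813598632812, 272.2750549316406), (17.490819931030273, 88.67559051513672), 6.078815460205078) 0.01643054723234827
scene A 507 0.0756 [array([ 461.2, -395. ]), array([110.4,  50.4]), np.float64(4.7)]
scene bottle 94 0.0756 [array([ 586.5, -180. ]), array([40.4, 34.3]), np.float64(49.0)]
scene tin 213 0.0968 [array([786.5,  59.4]), array([70.5, 71.2]), np.float64(73.0)]
scene meter 491 0.031 [array([ 609.7, -501.9]), array([135.5,  62.6]), np.float64(6.5)]
scene pliers 156 0.0105 [array([663.4, 272.8]), array([93.4, 67.1]), np.float64(72.0)]
side A 590 0.0777 [array([ 466.8, -396. ]), array([108.7,  50.8]), np.float64(5.2)]
side bottle 106 0.0781 [array([ 592.4, -180.1]), array([36.6, 33. ]), np.float64(12.1)]
side tin 221 0.1003 [array([791.3,  57.2]), array([70.7, 62.9]), np.float64(45.2)]
side meter 797 0.0326 [array([ 614.6, -502.1]), array([140.7,  64.2]), np.float64(4.6)]
side pliers 131 0.014 [array([668. , 274.7]), array([104.4,  52.1]), np.float64(84.5)]
```

```bash
python3 -c "
from cell import *
print(finish_job())"
```

```text
the job is handed in; nothing more can be done
None
```

The job is handed in at about 36 s, with no verdict shown: carton A (empty) is in the crate, B and C (full) are in the stock tray, the pliers lie flat in the tool tray, and the bottle, multimeter and tin are unmoved; I viewed 11 pictures against the limit of 10.

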